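# Unlock the lock-up cage and hold its gate open

### The arm

A 6-joint arm with a two-finger parallel gripper is mounted at the origin on a cart in front of the work surface, level with it; the furniture and walls round the work are solid. World frame = base frame: x ahead of the robot, y to its left, z up, the work surface at z = 0. Lengths are in m, angles in rad, forces in N, time in s.
With the tool pointing down it reaches from about 0.3 to 0.775 m from the base axis. Payload 14.6 kg.
Tool frame: the origin (TCP) lies midway between the tips of the shut fingers; the grasp point (between the pads) lies 19 mm behind it (ctrl.grip_depth is the z of the grasp point in the tool frame, in m); z points along the fingers, y is the line along which they close (so a half turn about z gives the same grasp; the last joint's range is limited). The gripper opens to 94 mm and grips with 3 to 60 N. Pads are 16 mm wide; open, the fingers measure 119 mm over their backs; the gripper's body (75 mm by 177 mm) begins 78 mm behind the grasp point.
Start: joints at [-1.315, 0.3, 1.521, -0, 1.321, -0.067], TCP at [0.174, -0.522, 0.205] pointing down, gripper open.
Joint ranges: [-3.03, 3.03], [-0.79, 2.21], [0.23, 2.52], [-1.04, 4.18], [0, 3.07], [-2.55, 2.55]. Speed limits (rad/s): [2.22, 2.22, 2.57, 3.14, 3.14, 3.14].

### API

Orientations are given as [roll, pitch, yaw] about the fixed x, y, z axes, in that order (R = Rz(yaw) Ry(pitch) Rx(roll)).
In Python, from station import ctrl gives the robot as it stands. The module is installed in compiled form; this text tells all that it offers.
- The arm moves only by the tool carry_out, never from a script. Its argument "commands" is a list of rows, each a list of 3 entries, a list of its own where there are three numbers: the closure, from 0 (fully open) to 1 (shut), then the shift along the tool's x, y, z in mm, then the turn, a rotation vector about the tool's x, y, z in rad. In form: [[gripper, [tx, ty, tz], [wx, wy, wz]], ...]. A call has 1 to 10 rows; each row shifts and turns the commanded pose from where the row before left it, along the tool's axes as they then stand; what a row does not reach is not made up. A row lasts 1/8 s, in which the tool goes at most 62.5 mm and 10.7 degrees, less where a joint would pass 70% of its speed; a pose out of reach is approached as far as the arm can. A call with a gripper value outside its range is refused whole. The fingers move at their own pace and stop on an object; "squeeze" is the grip in N (left out, the last holds). Time passes only in rows, so rows that do not move let the fingers close. It gives the time, the measured TCP pose, the force, the opening and the grip force at its end, in the units of the state.
- ctrl.get_obs(): the state, without advancing time (a new reading comes with each control period).
- ctrl.camera(name): name is "scene" or "top"; returns a dict with "img" (480x640x3 uint8, blue, green, red), "camera_matrix" (3x3 intrinsics, pixels), "rvec" (rotation vector, rad) and "tvec" (3), from world to camera coordinates, as OpenCV has them. Camera axes: x right, y down, z forward; pixel columns grow to the right and rows downward; lengths in m; the calibration is good to about 2 mm. A picture is of the moment at which its call begins. There is no depth.
- ctrl.hand_in(): hands the job in; it is judged then, once.
Trained networks look in the newest picture that a camera, given by its name, has taken for a name from the list of things; names that differ only in an ending like _2 or _b are one class to them, and where a whole thing is asked for, a point or a joint stands for the part that bears it (a point fixed in the world has none). Each returns a list of dicts, best first, with "score" (0 to 1); they miss things now and then, are a little off and sometimes report something else, mostly with a low value. They report only what shows in the picture. A call takes as long as a camera call. They do not tell look-alikes from the thing itself.
- ctrl.outline_of(thing, camera): "region" (480x640 bool, what is visible of it).
- ctrl.place_of(thing, camera): "at" ([x, y, z] in m, in world coordinates, good to about 4 mm: a listed point, or the origin of a listed thing).
The state is a dict: "time_s": time; "qpos": joint angles; "joint_vel": joint speeds; "tau": joint torques, N m; "ee_pos": TCP position; "eef_rot": TCP orientation; "force": force on the tool from outside, world axes, zero at the start; "moment": the same for the moment, N m; "grip_width": finger opening in m; "grip_force": force on a finger pad.
Only numpy, scipy, OpenCV 4.12 (cv2) and the standard library are available. Lean on these libraries where they do the work, as an engineer would, in place of code of your own. Each camera call takes 0.05 s, during which the arm holds its last target. There are 200 camera calls.

### The job

Pull the hex bolt that locks the small cage's gate and stand it upright, head up, in the holder cup at the left of the bench, letting go of it. Then release the gate by squeezing the two pairs of tabs on the cage's roof fully together, first the pair at the hinge end, then the pair at the other end; they stay squeezed. Swing the gate out past its detent and keep hold of its upright post with the gate wide open, at or close to its stop, so that the jar inside can be reached: the job finishes while still holding it there, with the other things on the bench left where they are.

Things in the scene. Friction and masses are not known exactly. Their poses are not given: they have to be found in the camera images.
- bolt_mid (a point): Zinc hex bolt that locks the gate, 72 mm long: round shank 10 mm thick and 65 mm long, head 17 to 19 mm across and 7 mm thick; about 53 g. It starts upright, head up, its foot 55 mm and its head's top 127 mm above the bench, at the right-hand end of the cage. The point is the middle of its length (36 mm below the head's top), on its axis; z points along the bolt to the head.
- bolt: The same bolt as a body (for contact only; its origin lies beside the shank). At first it stands loosely through the gate's eye (top 97 mm above the bench, 24 mm across) in a keeper tube, both with 13 mm bores; lift it straight up by 50 mm or more to be clear.
- cup_mouth (a point): Centre of the mouth of the steel holder cup, 56 mm above the bench: upright tube, 25 mm outside, 15 mm bore, flaring over its top 16 mm to 28 mm inside, 38 mm outside; floor 10 mm above the bench; fixed, on a round foot 68 mm across, at the left of the bench beyond the vice (124 mm high). The bolt stands in it with its head's top 82 mm above the bench.
- cage: Grey steel cage fixed to the bench, 94 (x) x 220 (y) x 120 mm high, with a jar and a spool inside. Origin: centre of its underside; x points to its back, y to its left seen from the front, z up. The barred gate closes its front (-x), hinged on the vertical line x = -49, y = +100 mm. The two catches stand on its roof. The bolt's keeper is at x = -49, y = -135 mm.
- catch_a_mid (a point): FIRST catch, hinge (left) half of the roof: two upright steel tabs, one behind the other, 6 mm thick, 20 mm wide, free from 130 to 165 mm above the bench. Point midway between them as they start, fixed, 152 mm up; axes as the cage's. Tab centres at x = -24 mm (front, fixed) and +24 mm (rear, slides forward); 54 mm over the outsides, 40 mm squeezed. Its bar blocks the second catch till squeezed.
- catch_a (a joint): Travel of the first catch's rear tab, m: 0 at start, 0.014 fully squeezed. Stiff slide (about 3 N), stays where it is left.
- catch_b_mid (a point): SECOND catch, right half of the roof: two upright steel tabs side by side, same tab size and heights. Point midway between them as they start, fixed, 152 mm up; axes as the cage's. Tab centres at y = +22 mm (left, fixed) and y = -22 mm (right, slides left); 50 mm over the outsides at first, 36 mm squeezed. It carries the hook in front of the gate's lug.
- catch_b (a joint): Travel of the second catch's right tab, m: 0 at start, 0.014 fully squeezed, when the gate is free. Stiff slide (about 3 N), stays where it is left; blocked while catch_a is not squeezed.
- gate_post (a point): Grip post of the gate: upright round steel bar 16 mm thick rising from the gate's top edge, free from 122 to 176 mm above the bench, 105 mm from the hinge line. The point is on its axis 156 mm above the bench and moves with the gate; its y axis points along the gate to the hinge. The barred gate is 116 mm high and its eye reaches 247 mm from the hinge.
- gate_hinge (a point): Point on the gate's vertical hinge line (fixed), level with gate_post; axes as the cage's.
- gate (a joint): Gate angle, rad: 0 shut; grows as the free right-hand end swings out to the front and round to the left (clockwise from above); stop at 1.3. A weak spring (0.04 to 0.15 N m) pulls it shut; a sprung detent resists from about 0.35 to 0.6 (about 0.3 N m, some 4 N at the post), and a gate let go falls back to about 0.8.
- elec_tape: Bystander: small black roll of tape lying flat, 59 mm across, 19 mm high, right of the cage. Origin at the centre of its underside.
- masking_tape: Bystander: pale roll of tape lying flat, 100 mm across, 25 mm high, right of the cage. Origin at the centre of its underside.
- spanner: Bystander: steel spanner lying flat, 156 x 24 x 6 mm, in front of the tin box and behind the vice. Origin at the centre of its underside.
- screwdriver: Bystander: screwdriver lying flat, 185 mm long, front left near the holder cup. Origin at the centre of its underside.
- tape_measure: Bystander: tape measure standing 66 mm high, 36 x 88 mm, behind the holder cup. Origin at the centre of its underside.
There are look-alikes about, which are no part of the job. What is shaped like the part that bears cup_mouth but blue or turquoise is not meant.

How it is judged:
By the outcome, as a careful person would: the job done as asked, in the order asked, and still so for the second after the job is handed in, while the arm keeps its last pose, push and grip.
It also fails if it takes over 72 s, if anything falls off the work surface, if the arm or the gripper's body presses on something with over 40 N, if the wrist force passes 120 N, or if a joint passes its speed limit or range.

## Working session

There is one attempt and no reset: what is moved stays moved. The work goes in short steps, Python scripts to look and compute and a tool call to move; the robot and the scene stay as the last step left them, time stands still between calls to the robot, and variables do not carry over. Pictures are saved under pics/ and viewed, at most 10 in all, crops included, and the job is handed in when it is done.

Besides the shell and the picture viewer there is one more tool, called after "Request:" as name(argument=value, ...), one argument or row to a line, values as JSON. carry_out: Moves the arm, as the interface text tells. Its arguments: {"type":"object","properties":{"commands":{"type":"array","items":{"type":"array"}},"squeeze":{"type":"number"}},"required":["commands"]}

```bash
mkdir -p pics; python3 - <<'E'
from station import ctrl
import cv2,numpy as np
for c in ("scene","top"):
    r=ctrl.camera(c); cv2.imwrite(f"pics/{c}0.png",r["img"])
    R=cv2.Rodrigues(r["rvec"])[0]; print(c,(-R.T@np.ravel(r["tvec"])).round(3))
    for n in ["bolt_mid","cup_mouth","cage","catch_a_mid","catch_b_mid","gate_post","gate_hinge"]:
        try: print(n,[(np.round(d["at"],3).tolist(),round(d["score"],2)) for d in ctrl.place_of(n,c)][:4])
        except Exception as e: print(n,e)
o=ctrl.get_obs(); print({k:np.round(v,3).tolist() for k,v in o.items()}, ctrl.grip_depth)
E
```

```text
scene [-0.524 -0.369  0.987]
bolt_mid [([0.509, -0.342, 0.094], 0.55), ([0.394, 0.314, 0.004], 0.26)]
cup_mouth [([0.484, 0.373, 0.057], 0.71), ([0.593, 0.397, 0.054], 0.57), ([0.696, 0.093, 0.055], 0.53), ([0.511, -0.336, 0.09], 0.49)]
cage [([0.57, -0.209, -0.002], 0.74)]
catch_a_mid [([0.572, -0.152, 0.154], 0.8), ([0.567, -0.21, -0.002], 0.41), ([0.551, -0.277, 0.154], 0.32)]
catch_b_mid [([0.554, -0.277, 0.151], 0.7), ([0.568, -0.208, -0.005], 0.32)]
gate_post [([0.519, -0.213, 0.152], 0.72), ([0.523, -0.108, 0.156], 0.23)]
gate_hinge [([0.525, -0.11, 0.156], 0.65)]
top [-0.023 -0.064  1.424]
bolt_mid [([0.515, -0.342, 0.089], 0.59)]
cup_mouth [([0.586, 0.4, 0.059], 0.9), ([0.701, 0.092, 0.059], 0.86), ([0.477, 0.368, 0.059], 0.74), ([0.519, 0.226, 0.057], 0.62)]
cage [([0.62, 0.077, 0.001], 0.57)]
catch_a_mid [([0.573, -0.153, 0.155], 0.87), ([0.527, -0.108, 0.155], 0.73)]
catch_b_mid [([0.545, -0.276, 0.155], 0.7)]
gate_post [([0.522, -0.213, 0.158], 0.82), ([0.623, 0.079, -0.005], 0.4)]
gate_hinge [([0.525, -0.108, 0.154], 0.75)]
{'time_s': 0.8, 'qpos': [-1.315, 0.3, 1.521, -0.0, 1.321, -0.067], 'joint_vel': [-0.002, -0.0, 0.001, -0.0, 0.001, -0.001], 'tau': [-0.002, -53.163, -35.291, 0.071, 0.021, -0.0], 'ee_pos': [0.174, -0.522, 0.205], 'eef_rot': [3.142, 0.0, 0.323], 'force': [-0.241, -0.161, 0.052], 'moment': [0.022, -0.028, -0.046], 'grip_force': 0.0, 'grip_width': 0.094} -0.0188
```

View pics/scene0.png

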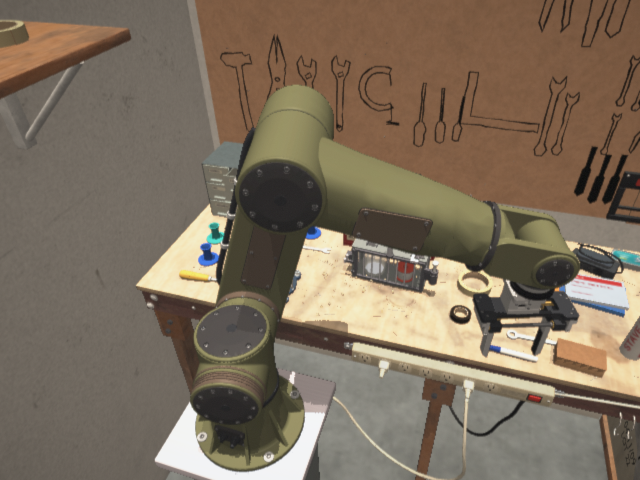

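View pics/top0.png

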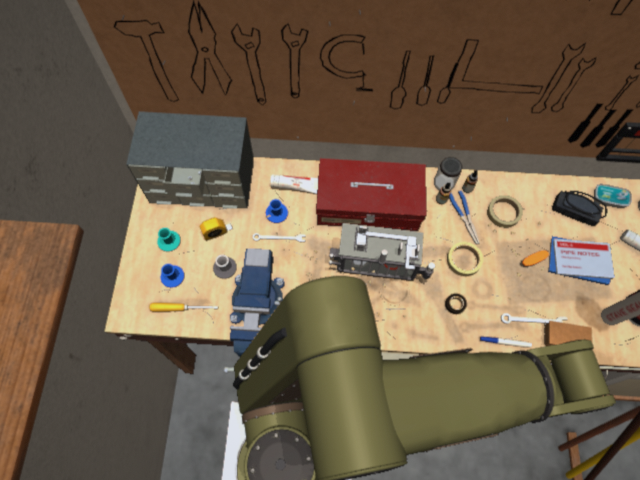

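Cup candidates in the top picture: turquoise (168,239), blue (172,275), blue (277,210) and steel grey (224,265). I choose the grey one, at about (0.519, 0.226). There is only one bolt, at the cage's right end (430,270). I'll check both in a close crop.

```bash
python3 - <<'E'
import cv2,numpy as np
i=cv2.imread("pics/top0.png")
a=cv2.resize(i[215:295,325:445],None,fx=5,fy=5,interpolation=cv2.INTER_CUBIC)
b=cv2.resize(i[240:290,195:250],(200,182),interpolation=cv2.INTER_CUBIC)
c=np.zeros((400,800,3),np.uint8);c[:,:600]=a;c[:182,600:]=b
cv2.imwrite("pics/crop0.png",c)
E
cat > h.py <<'E'
from station import ctrl
import numpy as np,cv2
from scipy.spatial.transform import Rotation as R
def go(t,yaw=None,grasp=False):
    """shift (mm, tool axes) and turn from the measured pose to TCP target t, pointing down"""
    o=ctrl.get_obs();r=R.from_euler('xyz',o['eef_rot']);T=R.from_euler('xyz',[np.pi,0,o['eef_rot'][2] if yaw is None else yaw])
    t=np.array(t,float)
    if grasp:t[2]+=ctrl.grip_depth
    print('tcp',o['ee_pos'].round(4),'rot',np.round(o['eef_rot'],3),'shift',(r.inv().apply(t-o['ee_pos'])*1e3).round(1),'turn',(r.inv()*T).as_rotvec().round(3))
def px(p,c):
    r=ctrl.camera(c) if isinstance(c,str) else c
    return cv2.projectPoints(np.array(p,float).reshape(-1,3),r["rvec"],r["tvec"],r["camera_matrix"],None)[0].reshape(-1,2)
def ray(u,v,z,r):
    K=r["camera_matrix"];M=cv2.Rodrigues(r["rvec"])[0];c=-M.T@np.ravel(r["tvec"]);d=M.T@np.linalg.solve(K,[u,v,1]);return c+d*(z-c[2])/d[2]
E
```

```text
(no output)
```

View pics/crop0.png

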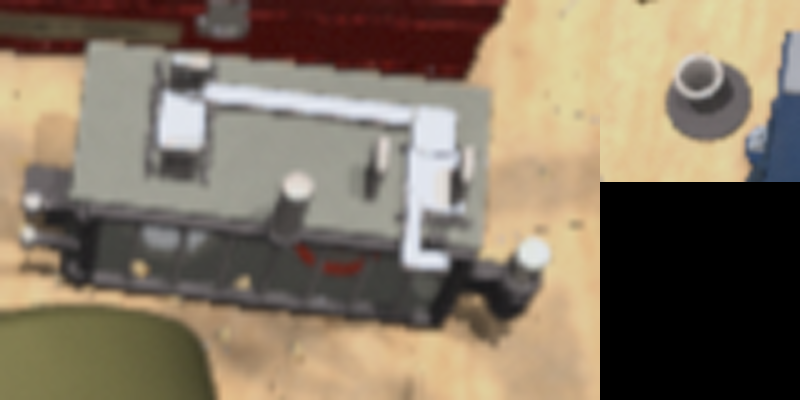

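The crop confirms the grey steel cup at top-image pixel (222,261), the bolt head at (432,265) and the gate post top at (384,252). I'll work out the poses from these.

```bash
python3 - <<'E'
from h import *
r=ctrl.camera("top")
for n,u,v,z in [("bolt",432,265.4,.127),("post",384.4,252,.176),("cup",222.2,261.2,.056),("box front",318,220,0.1)]: print(n,ray(u,v,z,r).round(4))
for n in ["bolt_mid","catch_a_mid","catch_b_mid","gate_post","gate_hinge"]:
    print(n,px([d["at"] for d in ctrl.place_of(n,"top")[:1]],r).round(0).tolist())
go([.513,-.342,.24],1.516)
E
```

```text
bolt [ 0.5108 -0.3422  0.127 ]
post [ 0.5193 -0.2116  0.176 ]
cup [0.5138 0.2214 0.056 ]
box front [ 0.6364 -0.0358  0.1   ]
bolt_mid [[428.0, 271.0]]
catch_a_mid [[360.0, 235.0]]
catch_b_mid [[407.0, 248.0]]
gate_post [[383.0, 253.0]]
gate_hinge [[342.0, 250.0]]
tcp [ 0.1744 -0.5216  0.2055] rot [3.142 0.    0.323] shift [378.  -62.9 -34.6] turn [-0.     0.    -1.193]
```

Request:
carry_out(
  commands=[
    [0, [42, -7, -4], [0, 0, 0]],
    [0, [42, -7, -4], [0, 0, 0]],
    [0, [42, -7, -4], [0, 0, 0]],
    [0, [42, -7, -4], [0, 0, 0]],
    [0, [42, -7, -4], [0, 0, 0]],
    [0, [42, -7, -4], [0, 0, 0]],
    [0, [42, -7, -4], [0, 0, 0]],
    [0, [42, -7, -4], [0, 0, 0]],
    [0, [42, -7, -3], [0, 0, 0]],
  ],
  squeeze=30,
)

```text
time_s: 2.22
ee_pos: [0.5141, -0.3412, 0.2407]
eef_rot: [3.141, -0.0, 0.323]
force: [0.1, -0.3, -0.3]
grip_width: 0.0942
grip_force: 0.0
```

Request:
carry_out(
  commands=[
    [0.2, [0, 0, 0], [0, 0, -0.17]],
    [0.3, [0, 0, 0], [0, 0, -0.17]],
    [0.3, [0, 0, 0], [0, 0, -0.17]],
    [0.3, [0, 0, 0], [0, 0, -0.17]],
    [0.3, [0, 0, 0], [0, 0, -0.17]],
    [0.3, [0, 0, 0], [0, 0, -0.17]],
    [0.3, [0, 0, 0], [0, 0, -0.17]],
    [0.3, [0, 0, 0], [0, 0, 0]],
  ],
)

```text
time_s: 3.22
ee_pos: [0.5129, -0.3419, 0.2404]
eef_rot: [-3.141, -0.0, 1.512]
force: [-0.7, 0.0, 0.4]
grip_width: 0.0659
grip_force: 0.0
```

```bash
python3 - <<'E'
from h import *
for c in("scene","top"):
    r=ctrl.camera(c);cv2.imwrite(f"pics/{c}1.png",r["img"])
    for n in ["bolt_mid","cup_mouth"]: print(c,n,[(np.round(d["at"],4).tolist(),round(d["score"],2)) for d in ctrl.place_of(n,c)][:4])
    u=px([.511,-.342,.12],r)[0].astype(int);print(u)
    i=r["img"][max(0,u[1]-40):u[1]+40,u[0]-50:u[0]+50]; cv2.imwrite(f"pics/c{c}1.png",cv2.resize(i,None,fx=4,fy=4,interpolation=cv2.INTER_CUBIC))
a,b=[cv2.imread(f"pics/c{c}1.png") for c in("scene","top")]
cv2.imwrite("pics/both1.png",np.hstack([a,b]))
go([.511,-.342,.24],1.511); print(ctrl.get_obs()["grip_width"])
E
```

```text
scene bolt_mid [([0.5698, -0.2126, -0.0013], 0.28)]
scene cup_mouth [([0.6963, 0.0945, 0.0562], 0.68), ([0.5134, -0.3333, 0.0891], 0.6)]
[435 264]
top bolt_mid []
top cup_mouth [([0.4796, 0.3708, 0.0579], 0.84), ([0.7035, 0.0914, 0.0565], 0.83), ([0.5838, 0.4008, 0.059], 0.67), ([0.5175, 0.2222, 0.0559], 0.6)]
[431 266]
tcp [ 0.513  -0.3419  0.2404] rot [ 3.142 -0.     1.511] shift [-0.2 -2.   0.4] turn [ 0. -0.  0.]
0.06572664220382544
```

View pics/both1.png

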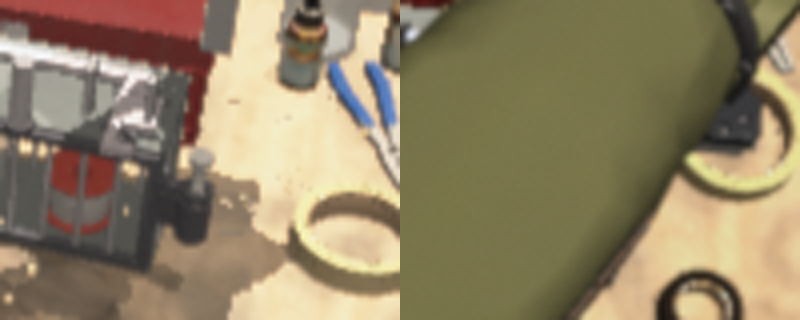

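The scene crop shows the bolt head at about pixel (436,263), within 1–2 mm of my estimate. The arm hides it in the top view. I'll descend and grip.

Request:
carry_out(
  commands=[
    [0.3, [0, -1, 30], [0, 0, 0]],
    [0.3, [0, 0, 30], [0, 0, 0]],
    [0.3, [0, 0, 30], [0, 0, 0]],
    [0.3, [0, 0, 25], [0, 0, 0]],
    [0.3, [0, 0, 15], [0, 0, 0]],
    [0.3, [0, 0, 6], [0, 0, 0]],
    [0.3, [0, 0, 0], [0, 0, 0]],
  ],
)

```text
time_s: 4.4
ee_pos: [0.5121, -0.342, 0.1048]
eef_rot: [3.141, 0.0, 1.513]
force: [-0.7, -0.1, 0.7]
grip_width: 0.0657
grip_force: 0.0
```

Request:
carry_out(
  commands=[
    [0.6, [0, 0, 0], [0, 0, 0]],
    [1, [0, 0, 0], [0, 0, 0]],
    [1, [0, 0, 0], [0, 0, 0]],
    [1, [0, 0, 0], [0, 0, 0]],
    [1, [0, 0, 0], [0, 0, 0]],
    [1, [0, 0, 0], [0, 0, 0]],
    [1, [0, 0, 0], [0, 0, 0]],
  ],
  squeeze=30,
)

```text
time_s: 5.28
ee_pos: [0.512, -0.3418, 0.1045]
eef_rot: [3.142, 0.0, 1.513]
force: [-1.0, -1.1, 0.7]
grip_width: 0.0181
grip_force: 30.0
```

Request:
carry_out(
  commands=[
    [1, [0, 0, -10], [0, 0, 0]],
    [1, [0, 0, -15], [0, 0, 0]],
    [1, [0, 0, -20], [0, 0, 0]],
    [1, [0, 0, -25], [0, 0, 0]],
    [1, [0, 0, -25], [0, 0, 0]],
    [1, [0, 0, -30], [0, 0, 0]],
    [1, [0, 0, -30], [0, 0, 0]],
    [1, [0, 0, 0], [0, 0, 0]],
  ],
)

```text
time_s: 6.28
ee_pos: [0.5125, -0.3423, 0.2627]
eef_rot: [3.137, 0.003, 1.513]
force: [0.3, -0.0, -1.4]
grip_width: 0.0183
grip_force: 30.0
```

```bash
python3 - <<'E'
from h import *
o=ctrl.get_obs(); print(o["grip_width"],o["grip_force"])
p=o["ee_pos"]
r=ctrl.camera("scene"); u=px(p,r)[0].astype(int);print(u)
i=r["img"][u[1]-50:u[1]+50,u[0]-60:u[0]+60]; cv2.imwrite("pics/lift.png",cv2.resize(i,None,fx=5,fy=5,interpolation=cv2.INTER_CUBIC))
print(ctrl.place_of("bolt_mid","scene")[:2])
go([.515,.2225,.26])
E
```

```text
0.018262410215814654 29.99984622001648
[441 222]
[{'at': [0.5115, -0.3451, 0.2515], 'score': 0.45}]
tcp [ 0.5118 -0.3417  0.2591] rot [-3.141 -0.     1.513] shift [563.5 -29.5  -0.8] turn [-0. -0.  0.]
```

View pics/lift.png

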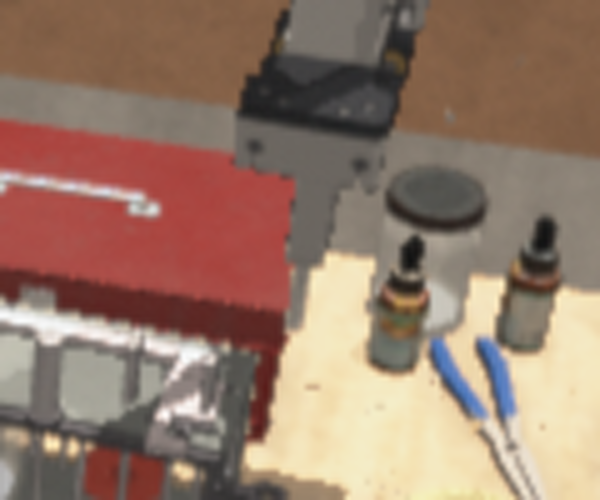

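The bolt hangs from the fingers, its shank just below them at crop (297,310). I'll carry it above the cage to the cup.

Request:
carry_out(
  commands=[
    [1, [20, -1, 0], [0, 0, 0]],
    [1, [40, -2, 0], [0, 0, 0]],
    [1, [55, -3, 0], [0, 0, 0]],
    [1, [55, -3, 0], [0, 0, 0]],
    [1, [55, -3, 0], [0, 0, 0]],
    [1, [55, -3, 0], [0, 0, 0]],
    [1, [55, -3, 0], [0, 0, 0]],
    [1, [55, -3, 0], [0, 0, 0]],
    [1, [55, -3, 0], [0, 0, 0]],
    [1, [50, -2, 0], [0, 0, 0]],
  ],
)

```text
time_s: 7.62
ee_pos: [0.5133, 0.1564, 0.2588]
eef_rot: [-3.141, 0.0, 1.514]
force: [0.3, -0.2, 0.0]
grip_width: 0.018
grip_force: 30.0
```

Request:
carry_out(
  commands=[
    [1, [40, -2, 0], [0, 0, 0]],
    [1, [20, -1, 0], [0, 0, 0]],
    [1, [8, 0, 0], [0, 0, 0]],
    [1, [0, 0, 30], [0, 0, 0]],
    [1, [0, 0, 30], [0, 0, 0]],
    [1, [0, 0, 30], [0, 0, 0]],
    [1, [0, 0, 30], [0, 0, 0]],
    [1, [0, 0, 10], [0, 0, 0]],
    [1, [0, 0, 0], [0, 0, 0]],
  ],
)

```text
time_s: 8.75
ee_pos: [0.5158, 0.2214, 0.1297]
eef_rot: [-3.141, 0.0, 1.512]
force: [-0.2, 0.0, -1.2]
grip_width: 0.0178
grip_force: 30.0
```

```bash
python3 - <<'E'
from h import *
o=ctrl.get_obs(); p=o["ee_pos"]; print(p,o["grip_width"],o["force"])
out=[]
for c in("scene","top"):
    r=ctrl.camera(c)
    for n in ["bolt_mid","cup_mouth"]: print(c,n,[(np.round(d["at"],4).tolist(),round(d["score"],2)) for d in ctrl.place_of(n,c)][:4])
    u=px([.515,.2225,.08],r)[0].astype(int);print(u, px([p-[0,0,.049],[.515,.2225,.056]],r).round(1).tolist())
    out.append(cv2.resize(r["img"][u[1]-40:u[1]+40,u[0]-40:u[0]+40],(400,400),interpolation=cv2.INTER_CUBIC))
cv2.imwrite("pics/cup.png",np.hstack(out))
go([.515,.2225,.13])
E
```

```text
[0.51576629 0.22137146 0.12965184] 0.017773680761674928 [-0.20112114  0.03833336 -1.18651526]
scene bolt_mid [([0.5134, 0.2207, 0.1161], 0.61)]
scene cup_mouth [([0.4807, 0.3716, 0.0603], 0.88), ([0.5947, 0.3967, 0.0562], 0.82), ([0.5159, 0.2209, 0.0528], 0.76), ([0.6322, 0.2575, -0.0057], 0.72)]
[250 241] [[251.3, 241.2], [251.8, 247.4]]
top bolt_mid []
top cup_mouth [([0.704, 0.0927, 0.0552], 0.86), ([0.5874, 0.3984, 0.0581], 0.83), ([0.4783, 0.3691, 0.0575], 0.44)]
[220 257] [[220.9, 257.1], [221.9, 260.8]]
tcp [0.5159 0.222  0.1302] rot [ 3.140e+00 -1.000e-03  1.513e+00] shift [ 0.5 -1.   0.2] turn [ 0.001 -0.001 -0.   ]
```

View pics/cup.png

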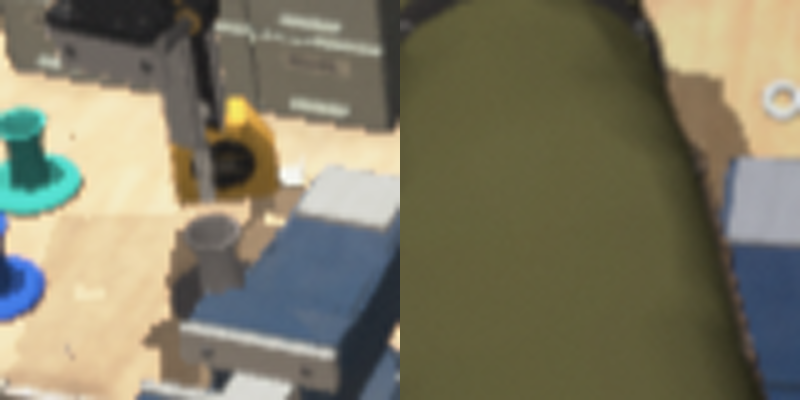

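In the scene crop the bolt's foot (207,200) sits just above the cup's mouth (213,233), aligned within about 2 mm. The flare covers that. I'll lower it.

Request:
carry_out(
  commands=[
    [1, [0, 0, 15], [0, 0, 0]],
    [1, [0, 0, 12], [0, 0, 0]],
    [1, [0, 0, 8], [0, 0, 0]],
    [1, [0, 0, 6], [0, 0, 0]],
    [1, [0, 0, 6], [0, 0, 0]],
    [1, [0, 0, 0], [0, 0, 0]],
  ],
)

```text
time_s: 9.8
ee_pos: [0.5155, 0.2218, 0.0821]
eef_rot: [-3.141, 0.0, 1.513]
force: [-0.1, -0.6, -1.1]
grip_width: 0.0179
grip_force: 30.0
```

Request:
carry_out(
  commands=[
    [1, [0, 0, 6], [0, 0, 0]],
    [1, [0, 0, 6], [0, 0, 0]],
    [1, [0, 0, 5], [0, 0, 0]],
    [1, [0, 0, 3], [0, 0, 0]],
    [1, [0, 0, 1], [0, 0, 0]],
    [1, [0, 0, 0], [0, 0, 0]],
  ],
)

```text
time_s: 10.55
ee_pos: [0.5157, 0.2219, 0.0615]
eef_rot: [3.142, -0.0, 1.513]
force: [-0.1, 0.4, -0.5]
grip_width: 0.0183
grip_force: 30.0
```

Release gently, then rise.

Request:
carry_out(
  commands=[
    [0.6, [0, 0, 0], [0, 0, 0]],
    [0.5, [0, 0, 0], [0, 0, 0]],
    [0.4, [0, 0, 0], [0, 0, 0]],
    [0.4, [0, 0, 0], [0, 0, 0]],
    [0.4, [0, 0, -10], [0, 0, 0]],
    [0.4, [0, 0, -30], [0, 0, 0]],
    [0.3, [0, 0, -50], [0, 0, 0]],
    [0.2, [0, 0, -55], [0, 0, 0]],
    [0.1, [0, 0, -40], [0, 0, 0]],
    [0.1, [0, 0, 0], [0, 0, 0]],
  ],
)

```text
time_s: 11.8
ee_pos: [0.5165, 0.2222, 0.2503]
eef_rot: [3.136, -0.002, 1.513]
force: [-0.2, 1.0, -1.5]
grip_width: 0.0842
grip_force: 0.0
```

```bash
python3 - <<'E'
from h import *
r=ctrl.camera("scene")
print([(np.round(d["at"],4).tolist(),round(d["score"],2)) for d in ctrl.place_of("bolt_mid","scene")][:3])
u=px([.515,.2225,.07],r)[0].astype(int)
out=[cv2.resize(r["img"][u[1]-40:u[1]+40,u[0]-40:u[0]+40],(400,400),interpolation=cv2.INTER_CUBIC)]
u=px([.56,-.21,.12],r)[0].astype(int);print(u)
out.append(cv2.resize(r["img"][u[1]-40:u[1]+40,u[0]-40:u[0]+40],(400,400),interpolation=cv2.INTER_CUBIC))
for c in("scene","top"):
  if c=="top": ctrl.camera(c)
  for n in ["catch_a_mid","catch_b_mid","gate_post","gate_hinge"]: print(c,n,[(np.round(d["at"],4).tolist(),round(d["score"],2)) for d in ctrl.place_of(n,c)][:2])
cv2.imwrite("pics/rel.png",np.hstack(out))
go([.572,-.15,.245],1.511)
E
```

```text
[([0.5138, 0.2248, 0.0434], 0.48)]
[391 246]
scene catch_a_mid [([0.5697, -0.1541, 0.1503], 0.74), ([0.6339, 0.2599, -0.0035], 0.42)]
scene catch_b_mid [([0.5491, -0.2765, 0.1531], 0.78)]
scene gate_post [([0.5182, -0.2103, 0.1528], 0.56)]
scene gate_hinge [([0.5239, -0.109, 0.1542], 0.63)]
top catch_a_mid [([0.5712, -0.1527, 0.1542], 0.77)]
top catch_b_mid [([0.5452, -0.279, 0.1536], 0.97)]
top gate_post [([0.5222, -0.2135, 0.1589], 0.65), ([0.546, -0.2765, 0.1544], 0.29)]
top gate_hinge [([0.5285, -0.1051, 0.1534], 0.92), ([0.4498, -0.4289, 0.0011], 0.46)]
tcp [0.5156 0.2218 0.2461] rot [-3.141  0.     1.513] shift [-368.    77.9    1.2] turn [-0.001  0.     0.002]
```

View pics/rel.png

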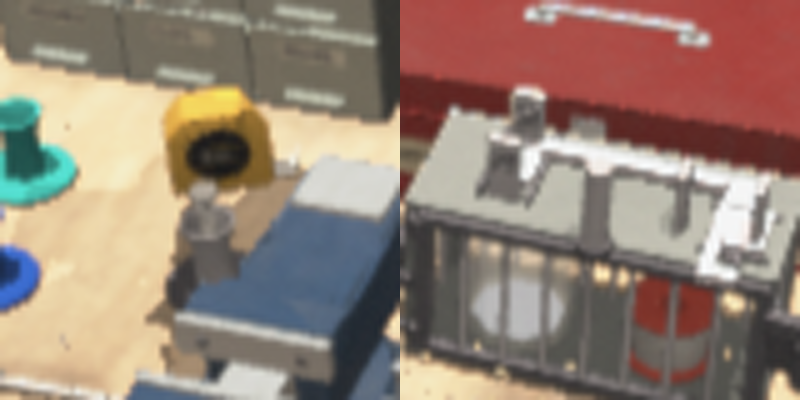

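The bolt stands in the cup, its head at crop (202,192) above the mouth. In the right half, catch A's tabs are at (505,160) and (527,115), catch B's at (683,195) and (757,220), and the post is at (597,200). Now to catch A, with the final squeezed centre 7 mm ahead of its midpoint.

Request:
carry_out(
  commands=[
    [0, [-25, 5, 0], [0, 0, 0]],
    [0, [-45, 9, 0], [0, 0, 0]],
    [0, [-55, 10, 0], [0, 0, 0]],
    [0, [-55, 10, 0], [0, 0, 0]],
    [0, [-55, 10, 0], [0, 0, 0]],
    [0, [-55, 10, 0], [0, 0, 0]],
    [0, [-45, 9, 0], [0, 0, 0]],
    [0, [-25, 6, 0], [0, 0, 0]],
    [0, [-11, 2, 0], [0, 0, 0]],
    [0, [0, 0, 0], [0, 0, 0]],
  ],
  squeeze=15,
)

```text
time_s: 13.6
ee_pos: [0.565, -0.1525, 0.2463]
eef_rot: [-3.141, -0.0, 1.512]
force: [-0.3, 0.8, -0.2]
grip_width: 0.0937
grip_force: 0.0
```

Request:
carry_out(
  commands=[
    [0, [0, 0, 35], [0, 0, 0]],
    [0, [0, 0, 35], [0, 0, 0]],
    [0, [0, 0, 20], [0, 0, 0]],
    [0, [0, 0, 12], [0, 0, 0]],
    [0, [0, 0, 6], [0, 0, 0]],
    [0, [0, 0, 0], [0, 0, 0]],
  ],
)

```text
time_s: 14.35
ee_pos: [0.5652, -0.1524, 0.1388]
eef_rot: [3.141, 0.0, 1.513]
force: [-0.1, -0.5, 0.6]
grip_width: 0.0941
grip_force: 0.0
```

Request:
carry_out(
  commands=[
    [0.3, [0, 0, 0], [0, 0, 0]],
    [0.45, [0, 0, 0], [0, 0, 0]],
    [0.5, [0, 0, 0], [0, 0, 0]],
    [0.53, [0, 0, 0], [0, 0, 0]],
    [0.53, [0, 0, 0], [0, 0, 0]],
    [0.53, [0, 0, 0], [0, 0, 0]],
  ],
)

```text
time_s: 15.1
ee_pos: [0.5648, -0.1526, 0.1386]
eef_rot: [-3.141, -0.0, 1.513]
force: [-2.2, -0.3, 2.3]
grip_width: 0.0444
grip_force: 3.9
```

Request:
carry_out(
  commands=[
    [0.65, [0, 0, 0], [0, 0, 0]],
    [0.65, [0, 0, 0], [0, 0, 0]],
    [0.65, [0, 0, 0], [0, 0, 0]],
    [0.65, [0, 0, 0], [0, 0, 0]],
  ],
)

```text
time_s: 15.6
ee_pos: [0.5626, -0.1525, 0.1385]
eef_rot: [-3.135, -0.001, 1.513]
force: [-19.2, 1.9, 11.8]
grip_width: 0.0398
grip_force: 15.0
```

Request:
carry_out(
  commands=[
    [0.65, [0, -1, 0], [0, 0, 0]],
    [0.65, [0, -1, 0], [0, 0, 0]],
    [0.65, [0, 0, 0], [0, 0, 0]],
  ],
)

```text
time_s: 15.98
ee_pos: [0.5625, -0.1525, 0.1385]
eef_rot: [-3.14, -0.0, 1.513]
force: [-5.1, -0.0, 4.7]
grip_width: 0.0395
grip_force: 15.0
```

Both fingers are clamped on catch A at 39.5 mm, so it is fully squeezed. I'll open, rise, turn by a quarter and go to catch B.

Request:
carry_out(
  commands=[
    [0.3, [0, 0, 0], [0, 0, 0]],
    [0.1, [0, 0, 0], [0, 0, 0]],
    [0.1, [0, 0, 0], [0, 0, 0]],
    [0.1, [0, 0, -25], [0, 0, 0]],
    [0.1, [0, 0, -45], [0, 0, 0]],
    [0.1, [0, 0, -25], [0, 0, 0]],
    [0.1, [-40, -7, 0], [0, 0, 0]],
    [0.1, [-45, -7, 0], [0, 0, 0]],
    [0.1, [-33, -6, 0], [0, 0, 0]],
  ],
)

```text
time_s: 17.1
ee_pos: [0.5358, -0.2707, 0.2334]
eef_rot: [3.141, 0.0, 1.512]
force: [-0.4, -0.1, -0.1]
grip_width: 0.0847
grip_force: 0.0
```

Request:
carry_out(
  commands=[
    [0.1, [0, 0, 0], [0, 0, 0.175]],
    [0.1, [0, 0, 0], [0, 0, 0.175]],
    [0.1, [0, 0, 0], [0, 0, 0.175]],
    [0.1, [0, 0, 0], [0, 0, 0.175]],
    [0.1, [0, 0, 0], [0, 0, 0.175]],
    [0.1, [0, 0, 0], [0, 0, 0.175]],
    [0.1, [0, 0, 0], [0, 0, 0.175]],
    [0.1, [0, 0, 0], [0, 0, 0.175]],
    [0.1, [0, 0, 0], [0, 0, 0.173]],
    [0.1, [0, 0, 0], [0, 0, 0]],
  ],
)

```text
time_s: 18.35
ee_pos: [0.5363, -0.2692, 0.2334]
eef_rot: [-3.142, -0.0, -0.059]
force: [-0.1, 0.7, -0.1]
grip_width: 0.0847
grip_force: 0.0
```

```bash
python3 - <<'E'
from h import *
for c in("scene","top"):
  r=ctrl.camera(c)
  for n in ["catch_a_mid","catch_b_mid","gate_post"]: print(c,n,[(np.round(d["at"],4).tolist(),round(d["score"],2)) for d in ctrl.place_of(n,c)][:2])
go([.5475,-.270,.139],-.06);o=ctrl.get_obs();print(o["grip_width"],o["force"].round(1))
E
```

```text
scene catch_a_mid [([0.5714, -0.1498, 0.153], 0.83)]
scene catch_b_mid [([0.5507, -0.2781, 0.153], 0.8), ([0.514, 0.2214, 0.0449], 0.69)]
scene gate_post [([0.5215, -0.2111, 0.1516], 0.66)]
top catch_a_mid [([0.5746, -0.148, 0.1551], 0.66)]
top catch_b_mid []
top gate_post []
tcp [ 0.5362 -0.2692  0.2334] rot [-3.142  0.    -0.059] shift [11.3  0.2 94.4] turn [-0.     0.     0.001]
0.08472464908683085 [-0.4  0.2  0.6]
```

Request:
carry_out(
  commands=[
    [0.1, [11, 0, 0], [0, 0, 0]],
    [0.1, [0, 0, 25], [0, 0, 0]],
    [0.1, [0, 0, 35], [0, 0, 0]],
    [0.1, [0, 0, 22], [0, 0, 0]],
    [0.1, [0, 0, 12], [0, 0, 0]],
    [0.1, [0, 0, 0], [0, 0, 0]],
  ],
)

```text
time_s: 19.5
ee_pos: [0.5474, -0.2697, 0.1391]
eef_rot: [-3.141, 0.001, -0.06]
force: [0.1, 0.2, -1.0]
grip_width: 0.0842
grip_force: 0.0
```

Request:
carry_out(
  commands=[
    [0.3, [0, 0, 0], [0, 0, 0]],
    [0.45, [0, 0, 0], [0, 0, 0]],
    [0.5, [0, 0, 0], [0, 0, 0]],
    [0.57, [0, 0, 0], [0, 0, 0]],
    [0.57, [0, 0, 0], [0, 0, 0]],
    [0.57, [0, 0, 0], [0, 0, 0]],
  ],
)

```text
time_s: 20.25
ee_pos: [0.5472, -0.2699, 0.1396]
eef_rot: [3.141, -0.0, -0.06]
force: [0.8, -2.5, 2.4]
grip_width: 0.0405
grip_force: 1.5
```

Request:
carry_out(
  commands=[
    [0.7, [0, 0, 0], [0, 0, 0]],
    [0.7, [0, 0, 0], [0, 0, 0]],
    [0.7, [0, 0, 0], [0, 0, 0]],
    [0.7, [0, 0, 0], [0, 0, 0]],
  ],
)

```text
time_s: 20.75
ee_pos: [0.5472, -0.2703, 0.1396]
eef_rot: [3.141, -0.0, -0.06]
force: [0.6, -5.9, 2.2]
grip_width: 0.0355
grip_force: 15.0
```

Catch B is fully squeezed, at 35.5 mm wide. Next is the post.

Request:
carry_out(
  commands=[
    [0.4, [0, 0, 0], [0, 0, 0]],
    [0.2, [0, 0, 0], [0, 0, 0]],
    [0.2, [0, 0, 0], [0, 0, 0]],
    [0.2, [0, 0, -25], [0, 0, 0]],
    [0.2, [0, 0, -45], [0, 0, 0]],
    [0.2, [0, 0, -25], [0, 0, 0]],
    [0.2, [-15, -28, 0], [0, 0, 0]],
    [0.2, [-16, -28, 0], [0, 0, 0]],
    [0.2, [0, 0, 0], [0, 0, 0]],
  ],
)

```text
time_s: 21.88
ee_pos: [0.5193, -0.2107, 0.2349]
eef_rot: [-3.141, -0.0, -0.059]
force: [-0.2, -0.3, 0.2]
grip_width: 0.075
grip_force: 0.0
```

Request:
carry_out(
  commands=[
    [0.3, [0, 0, 0], [0, 0, -0.175]],
    [0.3, [0, 0, 0], [0, 0, -0.175]],
    [0.3, [0, 0, 0], [0, 0, -0.175]],
    [0.3, [0, 0, 0], [0, 0, -0.175]],
    [0.3, [0, 0, 0], [0, 0, -0.175]],
    [0.3, [0, 0, 0], [0, 0, -0.175]],
    [0.3, [0, 0, 0], [0, 0, -0.175]],
    [0.3, [0, 0, 0], [0, 0, -0.175]],
    [0.3, [0, 0, 0], [0, 0, -0.173]],
    [0.3, [0, 0, 0], [0, 0, 0]],
  ],
)

```text
time_s: 23.12
ee_pos: [0.5198, -0.2126, 0.2343]
eef_rot: [-3.141, -0.0, 1.511]
force: [-0.0, 0.5, 1.1]
grip_width: 0.0661
grip_force: 0.0
```

```bash
python3 - <<'E'
from h import *
for c in("scene",):
  r=ctrl.camera(c)
  for n in ["catch_b_mid","gate_post","bolt_mid"]: print(c,n,[(np.round(d["at"],4).tolist(),round(d["score"],2)) for d in ctrl.place_of(n,c)][:2])
  u=px([.55,-.24,.14],r)[0].astype(int);print(u)
  cv2.imwrite("pics/post.png",cv2.resize(r["img"][u[1]-40:u[1]+40,u[0]-50:u[0]+50],None,fx=5,fy=5,interpolation=cv2.INTER_CUBIC))
go([.520,-.212,.138],1.511);print(ctrl.get_obs()["grip_width"])
E
```

```text
scene catch_b_mid [([0.5506, -0.2772, 0.153], 0.85)]
scene gate_post [([0.5177, -0.2116, 0.1548], 0.92), ([0.6343, 0.2594, -0.0063], 0.32)]
scene bolt_mid [([0.5123, 0.2231, 0.0483], 0.62), ([0.5674, -0.2077, -0.0009], 0.55)]
[401 244]
tcp [ 0.5197 -0.2122  0.2344] rot [-3.141 -0.     1.51 ] shift [ 0.2  0.3 96.4] turn [-0.    -0.    -0.001]
0.06529072216494793
```

View pics/post.png

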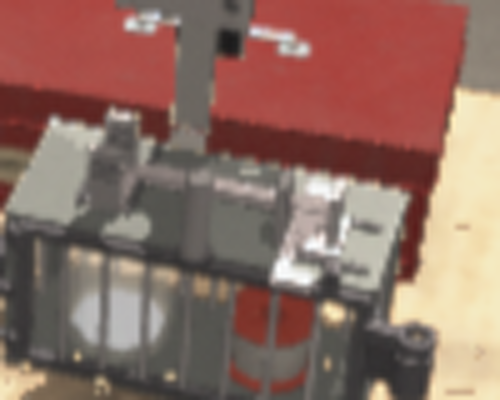

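Both pairs of tabs look squeezed, at crop (115,160) and (315,225). The post, at (197,215), lies under the fingers. I'll descend and grip it.

Request:
carry_out(
  commands=[
    [0.3, [0, 0, 30], [0, 0, 0]],
    [0.3, [0, 0, 35], [0, 0, 0]],
    [0.3, [0, 0, 20], [0, 0, 0]],
    [0.3, [0, 0, 11], [0, 0, 0]],
    [0.6, [0, 0, 0], [0, 0, 0]],
    [1, [0, 0, 0], [0, 0, 0]],
    [1, [0, 0, 0], [0, 0, 0]],
    [1, [0, 0, 0], [0, 0, 0]],
    [1, [0, 0, 0], [0, 0, 0]],
  ],
  squeeze=30,
)

```text
time_s: 24.45
ee_pos: [0.5197, -0.2121, 0.1386]
eef_rot: [3.141, 0.0, 1.513]
force: [-0.4, 0.0, 0.6]
grip_width: 0.0193
grip_force: 0.0
```

Request:
carry_out(
  commands=[
    [1, [0, 0, 0], [0, 0, 0]],
    [1, [0, 0, 0], [0, 0, 0]],
    [1, [0, -2, 0], [0, 0, 0.02]],
    [1, [0, -5, 0], [0, 0, 0.05]],
    [1, [0, 0, 0], [0, 0, 0]],
  ],
)

```text
time_s: 25.08
ee_pos: [0.5125, -0.2114, 0.1386]
eef_rot: [3.142, -0.0, 1.442]
force: [0.0, 3.2, 3.0]
grip_width: 0.0154
grip_force: 30.0
```

The gate follows freely, moving 7 mm with little force. I'll swing it out along the arc.

Request:
carry_out(
  commands=[
    [1, [0.5, -10.5, 0], [0, 0, 0.1]],
    [1, [0.5, -10.5, 0], [0, 0, 0.1]],
    [1, [0.5, -10.5, 0], [0, 0, 0.1]],
    [1, [0.5, -10.5, 0], [0, 0, 0.1]],
    [1, [0.5, -10.5, 0], [0, 0, 0.1]],
    [1, [0, 0, 0], [0, 0, 0]],
  ],
)

```text
time_s: 25.82
ee_pos: [0.4643, -0.1917, 0.1386]
eef_rot: [3.141, -0.001, 0.943]
force: [2.8, 4.6, 1.7]
grip_width: 0.0155
grip_force: 30.0
```

Request:
carry_out(
  commands=[
    [1, [0.5, -10.5, 0], [0, 0, 0.1]],
    [1, [0.5, -10.5, 0], [0, 0, 0.1]],
    [1, [0.5, -10.5, 0], [0, 0, 0.1]],
    [1, [0.5, -10.5, 0], [0, 0, 0.1]],
    [1, [0.5, -10.5, 0], [0, 0, 0.1]],
    [1, [0.5, -10.5, 0], [0, 0, 0.1]],
    [1, [0, 0, 0], [0, 0, 0]],
  ],
)

```text
time_s: 26.7
ee_pos: [0.4273, -0.1422, 0.1386]
eef_rot: [3.141, -0.001, 0.343]
force: [5.0, 2.0, -1.8]
grip_width: 0.0155
grip_force: 30.0
```

```bash
python3 - <<'E'
from h import *
o=ctrl.get_obs();p=o["ee_pos"];print(p,o["grip_width"],o["grip_force"],o["force"].round(1))
d=p[:2]-[.5255,-.108];print(np.hypot(*d),np.arctan2(-d[0],-d[1])-.055, 1.511-o["eef_rot"][2])
E
```

```text
[ 0.42728287 -0.14220245  0.13856598] 0.01546460389661581 30.000184178352356 [ 5.   2.  -1.8]
0.10400198362095346 1.1806964618085096 1.1680933434014675
```

Past the detent at about 1.18 rad. A little further, toward the stop.

Request:
carry_out(
  commands=[
    [1, [0.2, -6, 0], [0, 0, 0.06]],
    [1, [0.1, -4, 0], [0, 0, 0.04]],
    [1, [0, 0, 0], [0, 0, 0]],
    [1, [0, 0, 0], [0, 0, 0]],
  ],
)

```text
time_s: 27.2
ee_pos: [0.4244, -0.1333, 0.1386]
eef_rot: [3.141, -0.001, 0.245]
force: [4.9, 3.0, -1.0]
grip_width: 0.0154
grip_force: 30.0
```

```bash
python3 - <<'E'
from h import *
o=ctrl.get_obs();p=o["ee_pos"]
d=p[:2]-[.5255,-.108];print(np.hypot(*d),np.arctan2(-d[0],-d[1])-.055, 1.511-o["eef_rot"][2],o["grip_width"],o["force"].round(1))
out=[]
for c in("scene","top"):
  r=ctrl.camera(c); print([(np.round(d["at"],4).tolist(),round(d["score"],2)) for d in ctrl.place_of("bolt_mid",c)][:2])
  out.append(cv2.resize(r["img"][180:340,130:480],(700,300)))
cv2.imwrite("pics/end.png",np.vstack(out))
E
```

```text
0.10415810922222218 1.2709313022294697 1.2664296713013343 0.015361963125820605 [ 4.9  3.  -1. ]
[([0.516, 0.2221, 0.0445], 0.46)]
[([0.5172, 0.2247, 0.048], 0.37)]
```

View pics/end.png

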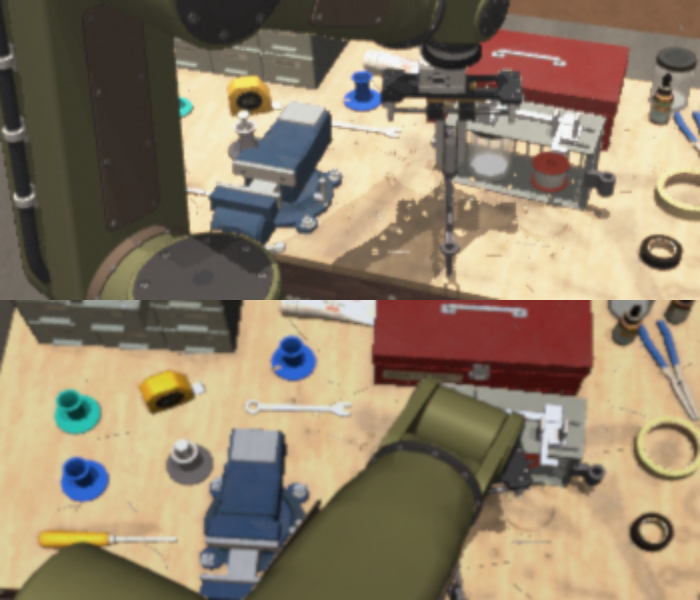

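The gate is wide open at about 1.27 rad and held (post at about (450,140)). The bolt stands in the grey cup at (245,120) and (183,452), and the other things look undisturbed.

```bash
python3 -c "
from station import ctrl
print(ctrl.hand_in())"
```

```text
the job is handed in; nothing more can be done
None
```

The job is handed in at about 27 s on the robot's clock: the bolt stands head up in the grey steel cup, both catches are squeezed in the order asked, and the gripper holds the gate by its post at about 1.27 of 1.3 rad, with the rest of the bench looking undisturbed in the last pictures.

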